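# Square a profile into the corner of a bench jig

### The arm

A 6-joint arm with a two-finger parallel gripper is mounted at the origin on the work surface. World frame = base frame: x ahead of the robot, y to its left, z up, the work surface at z = 0. Lengths are in m, angles in rad, forces in N, time in s.
With the tool pointing down it reaches from about 0.4 to 0.825 m from the base axis. Payload 7 kg.
Tool frame: the origin (TCP) lies midway between the tips of the shut fingers; the grasp point (between the pads) lies 19 mm behind it; z points along the fingers, x is the direction in which the jaws open and shut, and the axes are right-handed (so a half turn about z gives the same grasp; the last joint's range is limited). The gripper opens to 88 mm and grips with 3 to 60 N. Pads are 19 mm wide; open, the fingers measure 130 mm over their backs; the gripper's body (78 mm by 193 mm) begins 47 mm behind the grasp point.
Start: joints at [1.608, 0.359, 0.012, 0, -1.224, -0.288], TCP at [0.168, 0.654, 0.227] pointing down, gripper open.
Joint ranges: [-3.07, 3.07], [-1.43, 2.12], [-1.02, 1.25], [-3.03, 1.67], [-3.05, -0], [-3.03, 3.03]. Speed limits (rad/s): [2.39, 2.39, 3.01, 3.14, 3.14, 3.14].

### API

Orientations are given as [roll, pitch, yaw] about the fixed x, y, z axes, in that order (R = Rz(yaw) Ry(pitch) Rx(roll)).
In Python, from station import status, eyes, workorder gives the robot as it stands.
- The arm moves only by the shell command python3 -m jog 'ROWS' [OPENING] [FORCE]. ROWS is JSON, a list of rows, each a list of 6 numbers: the shift along the world's x, y, z in mm, then the turn, a rotation vector about the world's x, y, z in rad. A call has 1 to 12 rows; each row shifts and turns the pose as measured when the row begins; what a row does not reach is not made up. A row lasts 1/10 s, in which the tool goes at most 50 mm and 8.59 degrees, less where a joint would pass 70% of its speed; a pose out of reach is approached as far as the arm can. A call with a gripper value outside its range is refused whole. OPENING is the opening, from 0 (shut) to 1 (fully open), set as the call begins (- or left out, the last holds). The fingers move at their own pace and stop on an object; FORCE is the grip in N (left out, the last holds). Time passes only in rows, so rows that do not move let the fingers close. It gives the time, the measured TCP pose, the force and the opening at its end, in the units of the state.
- status.get_state(): the state, without advancing time (a new reading comes with each control period).
- eyes.grab_frame(name): name is "scene" or "side" or "wrist"; returns the picture (480x640x3 uint8, blue, green, red); there is no depth.
- eyes.calibration(name): a dict with "camera_matrix" (3x3 intrinsics, pixels), "cam_to_world" (4x4, takes a point from camera to world coordinates); the wrist camera has in their place "hand_eye" (4x4, takes a point from camera to tool coordinates, whose origin is the TCP and whose axes are the tool frame's). Camera axes: x right, y up, looking along -z (the intrinsics and any distortion apply to the point x, -y, -z); pixel columns grow to the right and rows downward; lengths in m; the calibration is good to about 2 mm. A picture is of the moment at which its call begins: read the wrist's pose just before it. calibration takes no time and is no camera call.
- workorder.job_done(): hands the job in, once; it reports no verdict.
The state is a dict: "t": time; "q": joint angles; "qd": joint speeds; "joint_efforts": joint torques, N m; "eef_pos": TCP position; "ee_rot": TCP orientation; "force": force on the tool from outside, world axes, zero at the start; "moment": the same for the moment, N m; "width": finger opening in m.
Only numpy, scipy, OpenCV 4.12 (cv2) and the standard library are available. Lean on these libraries where they do the work, as an engineer would, in place of code of your own. Each camera call takes 0.05 s, during which the arm holds its last target. There are 200 camera calls.

### The job

Push the short aluminium profile along the bench into the corner of the jig: its long side tight and flat along the dark steel fence, and its end tight against the raised orange stop, which may be at either end of the fence (the flat steel plate at the other end is only an empty stop foot). Only push it with the fingers: do not pinch it, lift it or tip it. Leave the hinge, the blue rubber bumper and the spray can as they are, and finish with the hand clear.

Things in the scene. Friction and masses are not known exactly. Their poses are not given: they have to be found in the camera images.
- fence: Dark steel fence of the jig, fixed to the bench: a straight bar 440 mm long, 22 mm thick, 30 mm high, with a 5 mm high flange behind it to x = 62 mm. Origin at bench height, in the middle of the working face's length. Its own y axis runs along the bar (from -220 to +220 mm); the working face is the plane x = 0 and looks to its own -x, roughly towards the robot. The profile has to come up against this face from the -x side. Its yaw and place differ from start to start.
- stop: Orange end stop, fixed: a block 55 mm (x) by 40 mm (y) by 30 mm high. Origin under its centre, on the bench; axes parallel to the fence's. It stands in front of the fence (its centre 28.5 mm from the face, so it touches the bar), 155 to 185 mm to one side of the fence's middle, either at +y or at -y. Its stop face is the one towards the middle of the fence, 20 mm from its centre.
- foot: Empty stop foot, fixed: a flat bare steel plate 55 by 40 mm, only 4 mm high, origin under its centre, axes parallel to the fence's. It lies in front of the fence at the end away from the stop, 155 to 185 mm from the fence's middle. Not a stop.
- profile: The work: a loose straight piece of slotted aluminium profile, a bar 160 mm long (own y), 40 mm wide (own x) and 40 mm high, 0.25 to 0.55 kg, lying on the bench in front of the fence, 85 to 120 mm from face to centre, turned up to 0.35 rad from the fence's direction. Origin under its centre, on the bench (underside). Both ends and both sides are alike. It slides with ordinary friction, a push of 1 to 6 N.
- side_a: The long side wall of the profile at its own -x (the side away from the fence at the start), part of the profile, 3 mm thick, 40 mm high. Its frame is the profile's own.
- side_b: The long side wall of the profile at its own +x (the side towards the fence), part of the profile, 3 mm thick, 40 mm high. Its frame is the profile's own.
- hinge: Bystander: loose steel butt hinge lying open and flat, 76 by 74 mm, 10 mm high over the knuckle. Origin under its centre.
- bumper: Bystander: loose blue rubber bumper block 35 by 60 mm, 30 mm high. Origin under its centre.
- spray: Bystander: spray can standing upright behind the fence, 52 mm across, 120 mm high. Origin under its centre.
There are look-alikes about, which are no part of the job. What is shaped like the profile but purple is not meant. Several things have the shape of the stop; the one meant has the colours described above.

How it is judged:
At the end, for the whole second after the job is handed in: The profile rests flat on the bench in the corner: parallel to the fence within 0.025 rad, its side at most 3.5 mm from the fence (at its middle) and its end at most 3.5 mm from the orange stop; hinge, bumper and spray can within 15 mm of their starts, the can upright (x of profile in the frame of fence between -0.0235 and -0.015 m and angle between the y axis of profile and the y axis of fence, either way round below 0.025 rad and height (world z) of profile below 0.003 m and (y of profile in the frame of stop between -0.1035 and -0.09 m or y of profile in the frame of stop between 0.09 and 0.1035 m) and y of profile in the frame of fence between -0.13 and 0.13 m and angle between profile's own z axis and vertical below 0.05 rad and linear speed of profile below 0.01 m/s and distance of each of hinge, bumper, spray from where it was at the start of the episode below 0.015 m and angle between spray's own z axis and vertical below 0.1 rad); the robot touches nothing.
It fails at once if the profile was lifted off the bench (height (world z) of profile above 0.008 m).
It fails at once if the profile was tipped (angle between profile's own z axis and vertical above 0.15 rad).
It fails at once if the profile was pinched: fingers pressing on both long sides at once (contact force between the fingers and side_a above 1 N and contact force between the fingers and side_b above 1 N).
It fails at once if a bystander was moved more than 15 mm (distance of any of hinge, bumper, spray from where it was at the start of the episode above 0.015 m).
It fails at once if the spray can was tipped (angle between spray's own z axis and vertical above 0.3 rad).
It also fails if it takes over 61 s, if anything falls off the work surface, if the arm or the gripper's body presses on something with over 40 N, if the wrist force passes 120 N, or if a joint passes its speed limit or range.

## Working session

There is one attempt and no reset: what is moved stays moved. The work goes in short steps, Python scripts to look and compute and a shell command to move; the robot and the scene stay as the last step left them, time stands still between calls to the robot, and variables do not carry over. Pictures are saved under pics/ and viewed, about 8 in all and at most 12, crops included, and the job is handed in when it is done.

```bash
mkdir -p pics; ls; python3 - <<'E'
from station import status, eyes
import cv2
s=status.get_state(); print(s['t'],s['eef_pos'],s['ee_rot'],s['force'],s['width'])
for n in ('scene','side'):
    cv2.imwrite(f'pics/{n}0.png',eyes.grab_frame(n)); c=eyes.calibration(n); print(n,c)
print(eyes.calibration('wrist'))
E
```

```text
pics
0.0 [0.16743732 0.65340055 0.22561542] [-3.14145138e+00 -1.67836771e-03 -1.82175426e+00] [-0.23220783 -0.03259889 -0.18456863] 0.0872054005199799
scene {'camera_matrix': array([[513.37432054,   0.        , 317.62273914],
       [  0.        , 513.37432054, 232.95903477],
       [  0.        ,   0.        ,   1.        ]]), 'cam_to_world': array([[-0.21293437, -0.75858026,  0.61580431,  1.1541878 ],
       [ 0.97704183, -0.16083585,  0.13971791,  0.12936372],
       [-0.00694384,  0.63141731,  0.77541212,  0.80211132],
       [ 0.        ,  0.        ,  0.        ,  1.        ]])}
side {'camera_matrix': array([[606.83557615,   0.        , 319.33257179],
       [  0.        , 606.83557615, 243.42305206],
       [  0.        ,   0.        ,   1.        ]]), 'cam_to_world': array([[ 0.99502189,  0.08177506, -0.05695853,  0.48954568],
       [-0.09782293,  0.69232483, -0.71492448, -0.65332434],
       [-0.01902919,  0.71693736,  0.69687783,  0.70786876],
       [ 0.        ,  0.        ,  0.        ,  1.        ]])}
{'camera_matrix': array([[336.54885292,   0.        , 318.3960611 ],
       [  0.        , 336.54885292, 241.40070094],
       [  0.        ,   0.        ,   1.        ]]), 'hand_eye': array([[ 9.99999983e-01, -6.63673667e-05,  1.69698306e-04,
        -4.07009873e-04],
       [-1.57447131e-05, -9.59299100e-01, -2.82391990e-01,
        -7.71084219e-02],
       [ 1.81533045e-04,  2.82391983e-01, -9.59299085e-01,
        -1.59187212e-01],
       [ 0.00000000e+00,  0.00000000e+00,  0.00000000e+00,
         1.00000000e+00]])}
```

View pics/scene0.png

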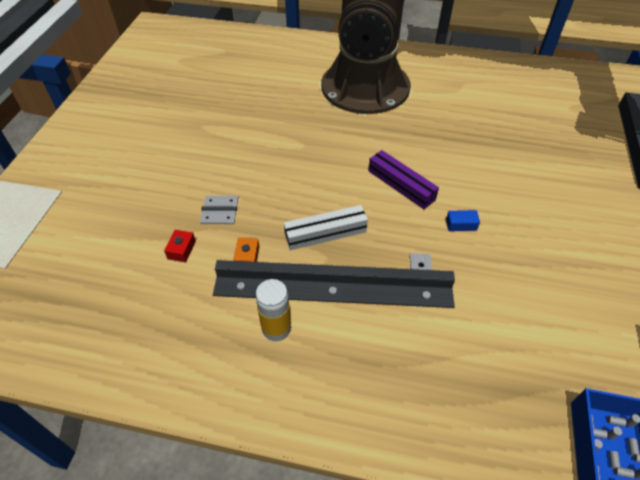

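View pics/side0.png

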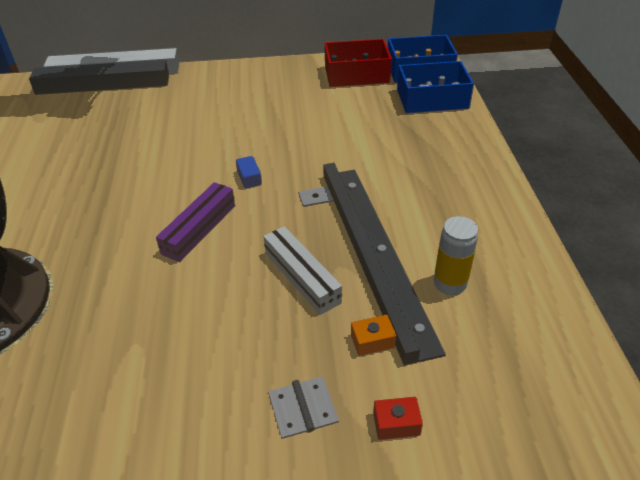

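The profile is silver at scene (326,227) and side (302,268). Things it could be taken for are the purple bar at scene (403,179). For the stop, orange is at scene (246,249), with a red look-alike at (180,245). The bare foot plate is at (421,261). So the stop is at the fence's −y end. The crop and measurements come next.

```bash
cat > h.py <<'E'
import numpy as np, cv2
from station import status, eyes
from scipy.spatial.transform import Rotation as R
def cam(n,st=None):
    c=eyes.calibration(n); K=c['camera_matrix']
    if n=='wrist':
        T=np.eye(4); T[:3,:3]=R.from_euler('xyz',st['ee_rot']).as_matrix(); T[:3,3]=st['eef_pos']
        return K,T@c['hand_eye']
    return K,c['cam_to_world']
def ray(c,uv,z):
    K,T=c; uv=np.atleast_2d(uv).astype(float)
    d=np.c_[(uv[:,0]-K[0,2])/K[0,0],-(uv[:,1]-K[1,2])/K[1,1],-np.ones(len(uv))]@T[:3,:3].T
    return T[:3,3]+d*((z-T[2,3])/d[:,2])[:,None]
def proj(c,p):
    K,T=c; q=(np.atleast_2d(p)-T[:3,3])@T[:3,:3]
    return np.c_[K[0,2]-K[0,0]*q[:,0]/q[:,2],K[1,2]+K[1,1]*q[:,1]/q[:,2]]
E
python3 - <<'E'
from h import *
a=cv2.imread('pics/scene0.png'); b=cv2.imread('pics/side0.png')
A=cv2.resize(a[170:330,150:480],None,fx=2.4,fy=2.4,interpolation=cv2.INTER_CUBIC)[:300]
A=cv2.resize(a[195:315,150:470],(800,300),interpolation=cv2.INTER_CUBIC)
B=cv2.resize(b[150:370,230:450],(300,300),interpolation=cv2.INTER_CUBIC)
o=np.zeros((600,800,3),np.uint8);o[:300]=A;o[300:,:300]=B
cv2.imwrite('pics/crop1.png',o)
c=cam('scene')
hsv=cv2.cvtColor(a,cv2.COLOR_BGR2HSV)
# dark fence top edge per column
pts=[]
for u in range(222,450):
    col=a[225:300,u].max(axis=1); 
    w=np.where(col<75)[0]
    w=w[w>30-0] 
    if len(w): pts.append((u,225+w[0]))
pts=np.array(pts)
P=ray(c,pts,0.03)[:,:2]
vx,vy,x0,y0=cv2.fitLine(P.astype(np.float32),cv2.DIST_HUBER,0,.01,.01).ravel()
print('fence dir',vx,vy,'pt',x0,y0,'ends',P[0],P[-1])
for n,uv,z in [('prof',(326,220),.04),('stop',(246,243),.03),('foot',(421,262),.004),('hinge',(219,210),.005),('bumper',(463,214),.03),('purple',(403,172),.04),('red',(180,239),.03),('spray',(272,288),.12)]:
    print(n,ray(c,uv,z)[0])
E
```

```text
fence dir 0.15120117 -0.98850304 pt 0.6146822 0.024356814 ends [ 0.64361339 -0.16943267] [0.58099649 0.24402614]
prof [0.51363812 0.00110438 0.04      ]
stop [ 0.59358751 -0.13842706  0.03      ]
foot [0.54934354 0.19431592 0.004     ]
hinge [ 0.50351222 -0.22824542  0.005     ]
bumper [0.43321455 0.26352114 0.03      ]
purple [0.34895127 0.1333526  0.04      ]
red [ 0.61063603 -0.26584216  0.03      ]
spray [ 0.73677967 -0.04009473  0.12      ]
```

View pics/crop1.png

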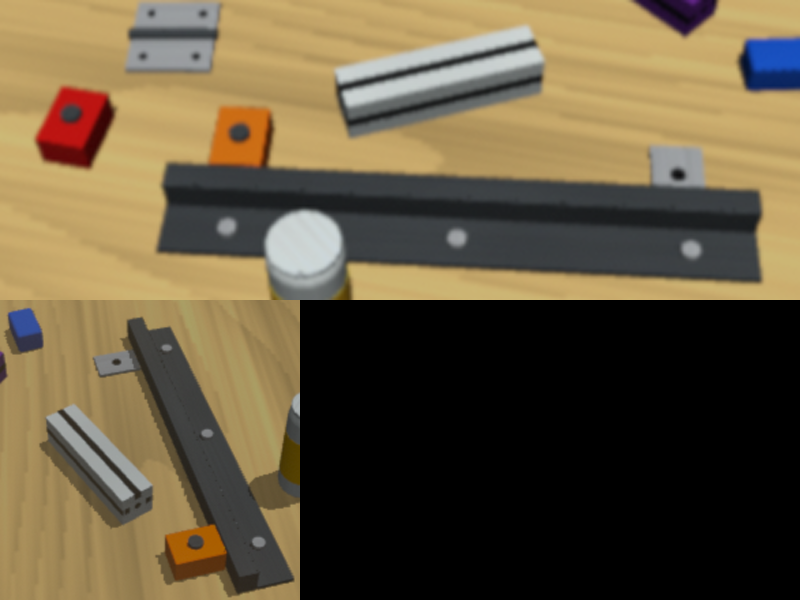

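The crop confirms the silver slotted bar and the orange stop with its bolt, which touches the fence. The foot is at the right (+y). Next I'll compute poses in the fence frame.

```bash
python3 - <<'E'
from h import *
c=cam('scene'); f=lambda p:np.array([150+p[0]/2.5,195+p[1]/2.5])
W=lambda pts,z:ray(c,[f(p) for p in pts],z)[:,:2]
e=W([(166,163),(760,191)],.03); d=e[1]-e[0]; print('fence len',np.linalg.norm(d)); o=e.mean(0); y=d/np.linalg.norm(d); x=np.array([y[1],-y[0]])
print('fence o',o,'yaw',np.arctan2(x[1],x[0]))
F=lambda P:np.c_[(P-o)@x,(P-o)@y].round(4)
p=W([(337,70),(530,28),(542,58),(347,105)],.04); print('prof corners',F(p),'c',p.mean(0),F(p).mean(0))
dd=p[1]-p[0]+p[2]-p[3]; print('prof yaw',np.arctan2(-dd[0],dd[1]),'len',np.linalg.norm(dd)/2)
s=W([(218,107),(272,109),(262,166),(209,164)],.03); print('stop',F(s))
print('purple',ray(c,[(370,155),(437,195),(436,203)],.04)[:,:2])
cs=cam('side'); g=lambda q:np.array([230+q[0]*220/300,150+(q[1]-300)*220/300])
q=ray(cs,[g(t) for t in[(47,415),(72,405),(151,487),(125,506)]],.04)[:,:2]; print('side prof',F(q),F(q).mean(0))
q=ray(cs,[g(t) for t in[(166,535),(215,527)]],.03)[:,:2]; print('side stop +y edge',F(q))
E
```

```text
fence len 0.4381501972734661
fence o [0.61089612 0.03629984] yaw 0.15184532964616043
prof corners [[-0.0892 -0.0997]
 [-0.1418  0.0498]
 [-0.1106  0.0595]
 [-0.0549 -0.0885]] c [0.51588299 0.00178426] [-0.099125 -0.019725]
prof yaw 0.5009120198028187 len 0.15830686086592924
stop [[-0.0552 -0.189 ]
 [-0.0556 -0.1471]
 [-0.0014 -0.1472]
 [-0.0009 -0.1869]]
purple [[0.31086347 0.05714662]
 [0.40139611 0.20823772]
 [0.42398834 0.20781168]]
side prof [[-0.1466  0.0495]
 [-0.1145  0.0587]
 [-0.0591 -0.0919]
 [-0.0928 -0.1105]] [-0.10325 -0.02355]
side stop +y edge [[-0.0597 -0.1514]
 [-0.0074 -0.1546]]
```

```bash
python3 -m jog '[[20,-45,0,0,0,0.1],[20,-45,0,0,0,0.1],[20,-45,0,0,0,0.1],[20,-45,0,0,0,0.1],[20,-45,0,0,0,0],[20,-45,0,0,0,0],[20,-45,0,0,0,0],[20,-45,0,0,0,0],[20,-45,0,0,0,0],[20,-45,0,0,0,0],[20,-45,0,0,0,0],[20,-45,0,0,0,0]]' 1; python3 -m jog '[[20,-45,0,0,0,0],[20,-45,0,0,0,0],[0,0,0,0,0,0]]'
```

```text
t: 1.3
eef_pos: [0.4037, 0.1046, 0.2197]
ee_rot: [-3.141, -0.007, -1.395]
force: [0.5, 0.9, -0.6]
width: 0.0875
t: 1.6
eef_pos: [0.4439, 0.0077, 0.2198]
ee_rot: [-3.141, -0.008, -1.401]
force: [-0.3, -0.1, -0.5]
width: 0.0871
```

```bash
python3 - <<'E'
from h import *
s=status.get_state(); im=eyes.grab_frame('wrist'); cv2.imwrite('pics/w1.png',im); np.save('w1.npy',np.r_[s['eef_pos'],s['ee_rot']])
c=cam('wrist',s)
o=np.array([.6109,.0363]);a=.152;x=np.array([np.cos(a),np.sin(a)]);y=np.array([-x[1],x[0]])
w=lambda fx,fy,z:[*(o+fx*x+fy*y),z]
print(proj(c,[w(0,-.22,.03),w(0,.22,.03),w(0,-.147,.03),w(-.055,-.147,.03),w(-.1418,.0498,.04),w(-.0549,-.0885,.04)]))
E
```

```text
[[554.65724114  43.22074167]
 [ 75.38082938  32.48463024]
 [476.24613316  41.46428053]
 [467.74187303 105.40018662]
 [265.19885084 192.99556032]
 [410.36829146 102.90220972]]
```

View pics/w1.png

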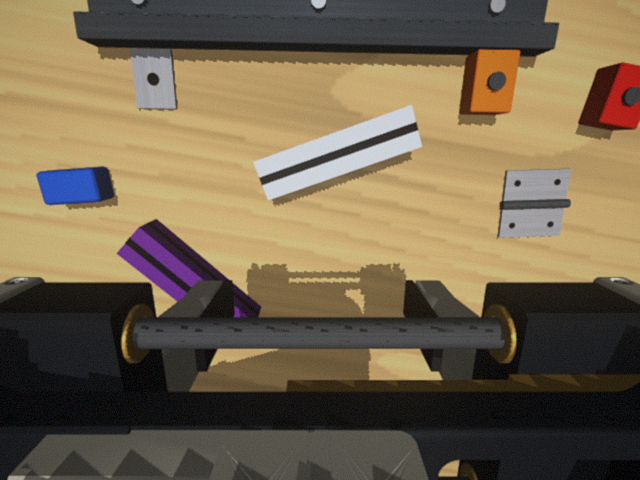

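The wrist view agrees with the estimates to a few mm. The stop corner is at (466,108) against a predicted (468,105), and the profile corner is at (412,105) against (410,103). I'll go down behind the profile with the open jaws parallel to the fence, so both fingers push on one side.

```bash
python3 -m jog '[[-7,-10,-40,0,0,-0.018],[-6,-9,-40,0,0,0],[0,0,-40,0,0,0],[0,0,-40,0,0,0],[0,0,-30,0,0,0],[0,0,-12,0,0,0],[0,0,0,0,0,0]]'
```

```text
t: 2.35
eef_pos: [0.4285, -0.0059, 0.0129]
ee_rot: [-3.135, -0.005, -1.415]
force: [0.2, -0.5, -0.4]
width: 0.0878
```

```bash
python3 -m jog '[[9.9,1.5,0,0,0,0],[9.9,1.5,0,0,0,0],[9.9,1.5,0,0,0,0],[8,1.2,0,0,0,0],[8,1.2,0,0,0,0],[8,1.2,0,0,0,0],[8,1.2,0,0,0,0],[8,1.2,0,0,0,0],[8,1.2,0,0,0,0],[8,1.2,0,0,0,0]]'; python3 - <<'E'
from h import *
s=status.get_state(); im=eyes.grab_frame('scene'); cv2.imwrite('pics/s2.png',cv2.resize(im[150:330,130:490],(800,400),interpolation=cv2.INTER_CUBIC)); print(s['force'])
E
```

```text
t: 3.35
eef_pos: [0.521, 0.0095, 0.0162]
ee_rot: [-3.134, -0.005, -1.414]
force: [-3.7, -0.1, 1.9]
width: 0.0873
[-3.66945167 -0.1095956   1.94049365]
```

View pics/s2.png

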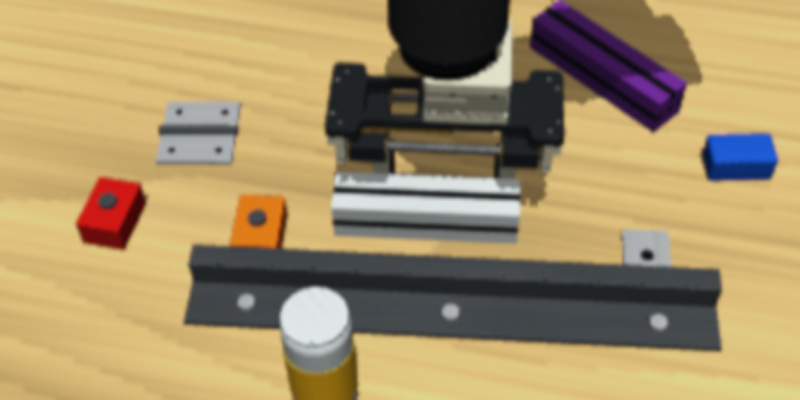

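The profile (425,205 in the crop) is now square against both fingers and clear of the stop. I'll continue to the fence.

```bash
python3 -m jog '[[6,0.9,-2,0,0,0],[6,0.9,-1,0,0,0],[6,0.9,-1,0,0,0],[5,0.8,0,0,0,0],[5,0.8,0,0,0,0]]'; python3 -m jog '[[5,0.8,0,0,0,0],[3,0.5,0,0,0,0],[3,0.5,0,0,0,0]]';python3 -m jog '[[3,0.5,0,0,0,0],[3,0.5,0,0,0,0]]'
```

```text
t: 3.9
eef_pos: [0.5515, 0.014, 0.0116]
ee_rot: [-3.135, -0.005, -1.414]
force: [-4.0, -0.9, 3.8]
width: 0.0874
t: 4.2
eef_pos: [0.5571, 0.0143, 0.0103]
ee_rot: [3.136, -0.006, -1.418]
force: [-13.2, 0.8, 9.7]
width: 0.0876
t: 4.4
eef_pos: [0.5568, 0.0138, 0.0092]
ee_rot: [3.124, -0.006, -1.419]
force: [-13.0, -0.2, 8.8]
width: 0.0877
```

Contact with the fence shows at 13 N. I'll back off, lift, shut the fingers and go to above the +y end.

```bash
python3 -m jog '[[-15,-2.3,0,0,0,0],[-15,-2.3,0,0,0,0],[0,0,40,0.015,0,0],[0,0,40,0,0,0],[0,0,20,0,0,0],[12,45,0,0,0,0],[12,45,0,0,0,0],[12,45,0,0,0,0],[0,0,0,0,0,0]]';python3 -m jog '[[0,0,0,0,0,0],[0,0,0,0,0,0],[0,0,0,0,0,0],[0,0,0,0,0,0]]' 0;  python3 - <<'E'
from h import *
s=status.get_state(); im=eyes.grab_frame('wrist'); cv2.imwrite('pics/w3.png',im)
sc=eyes.grab_frame('scene'); cv2.imwrite('pics/s3.png',sc)
cv2.imwrite('pics/v3.png',np.vstack([cv2.resize(im,(640,300))[:300],cv2.resize(sc[170:320,160:480],(640,300),interpolation=cv2.INTER_CUBIC)]))
E
```

```text
t: 5.3
eef_pos: [0.575, 0.1528, 0.1182]
ee_rot: [-3.133, 0.015, -1.419]
force: [-0.1, -1.2, 0.1]
width: 0.0878
t: 5.7
eef_pos: [0.5768, 0.1537, 0.1185]
ee_rot: [-3.13, 0.016, -1.417]
force: [0.1, 0.6, -0.5]
width: 0.0612
```

View pics/v3.png

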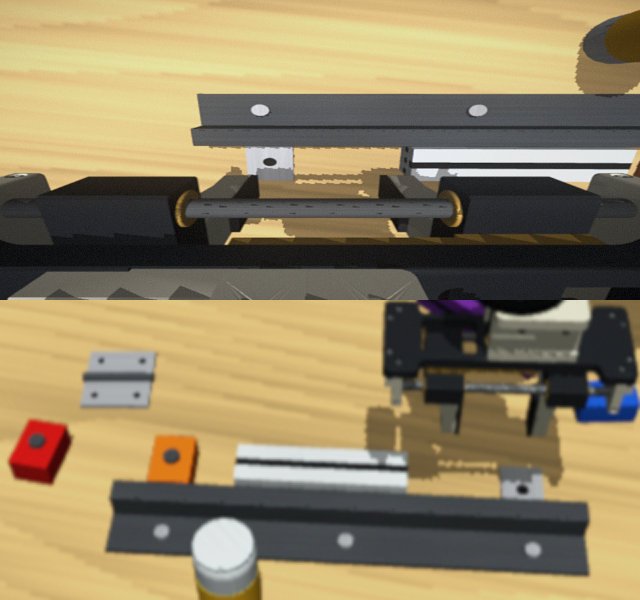

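The profile lies along the fence, with its +y end at scene ≈(364,247) and a gap to the stop. I'll finish shutting and compute the offsets.

```bash
python3 -m jog '[[0,0,0,0,0,0],[0,0,0,0,0,0],[0,0,0,0,0,0],[0,0,0,0,0,0],[0,0,0,0,0,0],[0,0,0,0,0,0],[0,0,0,0,0,0]]'; python3 - <<'E'
from h import *
c=cam('scene');o=np.array([.6109,.0363]);a=.152;x=np.array([np.cos(a),np.sin(a)]);y=np.array([-x[1],x[0]])
P=ray(c,[(364,247.5),(278,243.5)],.04)[:,:2]; print(np.c_[(P-o)@x,(P-o)@y])
s=status.get_state(); t=s['eef_pos'][:2]; print('tcp fence',(t-o)@x,(t-o)@y)
for ty in (.10,.11): print('world tgt',o-.026*x+ty*y, 'd mm',1000*(o-.026*x+ty*y-t))
E
```

```text
t: 6.5
eef_pos: [0.5767, 0.1525, 0.1188]
ee_rot: [-3.129, 0.016, -1.419]
force: [0.0, 0.1, 0.6]
width: 0.0015
[[-0.03787982  0.05440759]
 [-0.03812811 -0.10730705]]
tcp fence -0.01618166938747762 0.1200404177954187
world tgt [0.57005824 0.13121022] d mm [ -6.6707001  -21.29600248]
world tgt [0.56854408 0.14109492] d mm [ -8.18485384 -11.41130024]
```

```bash
python3 -m jog '[[-10,-1.5,-30,-0.01,-0.016,0],[0,0,-30,0,0,0],[0,0,-25,0,0,0],[0,0,-15,0,0,0],[0,0,-6,0,0,0],[0,0,0,0,0,0]]'; python3 -m jog '[[1.5,-9.9,0,0,0,0],[1.5,-9.9,0,0,0,0],[1.5,-9.9,0,0,0,0],[1.2,-7.9,0,0,0,0],[1.2,-7.9,0,0,0,0],[1.2,-7.9,0,0,0,0],[0.9,-5.9,0,0,0,0],[0.9,-5.9,0,0,0,0]]'
```

```text
t: 7.1
eef_pos: [0.5676, 0.1518, 0.0111]
ee_rot: [-3.11, 0.004, -1.418]
force: [-0.0, -0.0, 0.0]
width: 0.0004
t: 7.9
eef_pos: [0.5806, 0.0821, 0.015]
ee_rot: [-3.104, 0.007, -1.418]
force: [0.2, 2.4, -1.5]
width: 0.0005
```

```bash
python3 -m jog '[[0.8,-4.9,-2,0,0,0],[0.8,-4.9,-1,0,0,0],[0.6,-4,0,0,0,0],[0.5,-3,0,0,0,0]]';  python3 -m jog '[[0.5,-3,0,0,0,0],[0.5,-3,0,0,0,0]]'; python3 -m jog '[[0.5,-3,0,0,0,0],[0.5,-3,0,0,0,0]]'
```

```text
t: 8.3
eef_pos: [0.5841, 0.0664, 0.0134]
ee_rot: [-3.101, 0.01, -1.417]
force: [-1.2, 3.1, 0.5]
width: 0.0007
t: 8.5
eef_pos: [0.585, 0.0603, 0.0133]
ee_rot: [-3.102, 0.01, -1.417]
force: [-4.4, 7.4, 3.2]
width: 0.0005
t: 8.7
eef_pos: [0.5853, 0.06, 0.0134]
ee_rot: [-3.1, 0.017, -1.418]
force: [-12.8, 28.2, 5.9]
width: -0.0
```

The end stop shows at 28 N. I'll back off, lift clear and inspect.

```bash
python3 -m jog '[[-1.5,10,0,0,0,0],[-3,20,0,0,0,0],[0,0,40,0,0,0],[0,0,40,0,0,0],[-40,0,20,0,-0.02,0],[-45,-20,20,0,-0.02,0],[-45,-40,10,0,0,0],[0,-30,0,0,0,0],[0,0,0,0,0,0]]'; python3 - <<'E'
from h import *
s=status.get_state(); im=eyes.grab_frame('wrist'); cv2.imwrite('pics/w4.png',im)
sc=eyes.grab_frame('scene'); cv2.imwrite('pics/s4.png',sc)
print(s['eef_pos'],s['ee_rot'])
cv2.imwrite('pics/v4.png',np.vstack([cv2.resize(im[:300],(640,300)),cv2.resize(sc[170:320,160:480],(640,300),interpolation=cv2.INTER_CUBIC)]))
np.save('w4.npy',np.r_[s['eef_pos'],s['ee_rot']])
E
```

```text
t: 9.6
eef_pos: [0.4551, 0.0045, 0.1444]
ee_rot: [-3.058, 0.006, -1.414]
force: [-0.4, 0.2, -0.1]
width: 0.0006
[0.45513642 0.0044742  0.14444188] [-3.05792597  0.00588125 -1.41353091]
```

View pics/v4.png

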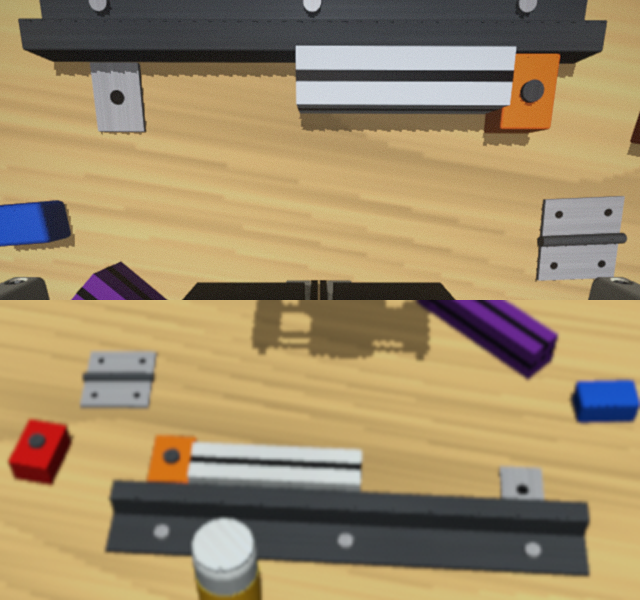

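It's seated in the corner by eye: profile end at (512,75) on the orange stop, and the side on the fence. I'll measure angle and gaps from both views.

```bash
python3 - <<'E'
from h import *
v=np.load('w4.npy'); st=dict(eef_pos=v[:3],ee_rot=v[3:])
def line(P): 
    l=cv2.fitLine(P.astype(np.float32),cv2.DIST_HUBER,0,.01,.01).ravel(); d=l[:2]*np.sign(l[1]); return d,l[2:]
for n,f,us,ur,vr in (('wrist','pics/w4.png',range(305,500),[*range(60,285),*range(560,600)],(10,125)),('scene','pics/s4.png',range(258,338),[*range(345,405)]+[*range(222,230)],(225,275))):
    im=cv2.imread(f); g=im.max(2).astype(float); lo=im.min(2); c=cam(n,st)
    out={}
    W=(lo>110)
    top=[];bot=[]
    for u in us:
        w=np.where(W[vr[0]:vr[1],u])[0]+vr[0]
        top.append((u,w[0]-.5)); bot.append((u,w[-1]+.5))
    D=[]
    for u in ur:
        w=np.where(g[vr[0]:vr[1],u]<75)[0]+vr[0]
        if len(w): D.append((u,w[-1]+.5 if n=='wrist' else w[0]-.5))
    print(n,top[0],top[-1],bot[0],bot[-1],D[0],D[-1])
    fz=0.0 if n=='wrist' else .03
    fd,fp=line(ray(c,D,fz)[:,:2]); fx=np.array([fd[1],-fd[0]])
    for k,e in(('top',top),('bot',bot)):
        d,p=line(ray(c,e,.04)[:,:2]); print(k,'rel angle',np.arctan2(-d[0],d[1])-np.arctan2(-fd[0],fd[1]),'x mm',1000*(p-fp)@fx)
    # ends along profile, v mid white strip
    if n=='wrist': ends=[(295.5,56),(516.5,56)]; so=[(558.5,56)]
    else: ends=[(160+361/2,170+155/2),(160+190/2,170+147/2)]; so=[(160+156/2,170+137/2)]
    E=ray(c,ends,.04)[:,:2]@fd; S=ray(c,so,.03)[:,:2]@fd
    print('length mm',1000*abs(E[0]-E[1]),'centre to stop far face (want 120)',1000*abs(E.mean()-S[0]))
E
```

```text
wrist (305, np.float64(44.5)) (499, np.float64(45.5)) (305, np.float64(104.5)) (499, np.float64(104.5)) (60, np.float64(61.5)) (599, np.float64(51.5))
top rel angle -0.004745722 x mm -0.48893547
bot rel angle 0.002642274 x mm -41.23893
length mm 161.7761253601244 centre to stop far face (want 120) 117.93183876781261
scene (258, np.float64(239.5)) (337, np.float64(224.5)) (258, np.float64(259.5)) (337, np.float64(263.5)) (345, np.float64(266.5)) (229, np.float64(261.5))
top rel angle 0.32250357 x mm -67.17082
bot rel angle -0.0109193325 x mm -0.34305382
length mm 161.17570820439548 centre to stop far face (want 120) 117.07309338241262
```

```bash
python3 - <<'E'
from station import workorder
print(workorder.job_done())
E
```

```text
the job is handed in; nothing more can be done
None
```

I pushed the silver profile into the corner of the jig and handed the job in; no verdict was reported. I first pushed it square onto the fence with both open fingers on its outer long side, until contact showed at about 13 N. Then I pushed its +y end with the shut fingers until it met the orange stop at about 28 N, and lifted the hand clear at about 9.6 s.

**Last checks:**
- **Against the fence:** the wrist picture gives an angle of 0.005 rad or less and a side gap of about 0.5 mm. The scene camera agrees at 0.011 rad and about 0.3 mm.
- **Against the stop:** the profile's centre measured 117–118 mm from the stop's far face, where 120 mm is tight contact. The shortfall is within calibration and pixel error, and the 28 N contact confirms it is seated.
- **Other objects:** the hinge, bumper and can look unmoved in the pictures, though I did not measure them. The hand kept clear of them.
- **Failed check:** one scene-camera edge fit (0.32 rad, −67 mm) was false. I discarded it because its brightness mask had picked up the bright bench.

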